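# Lean the rinsed row board on the drip stand

### The job

The wooden board used to line up the rows of jars has been rinsed: lift it out of its trough and lean it against the low splash wall of the drip stand to dry. Set its lower end down on the tray between the ledge and the wall, close up to the ledge so that it cannot slide out, before you let go, with the board's broad face resting squarely on the wall's top edge. Leave the jars and the squeeze bottle where they are.

Things in the scene. Friction and masses are not known exactly. Their poses are not given: they have to be found in the camera images.
- board_mid (a point): centre of the pale wooden board, 240 mm long, 60 mm wide, 15 mm thick, about 0.17 kg, all square. Axes: z along the length towards the end that is on top at the start, y across the 60 mm width, x through the 15 mm thickness. At the start it stands upright, loose, in the trough with 180 mm showing above the rim. Both ends and both faces are alike
- board_foot (a point): centre of the board's lower end (120 mm along -z from its centre); same axes
- board_top (a point): centre of the board's upper end (120 mm along +z from its centre); same axes
- trough: fixed grey plastic trough, open at the top, 36 x 88 mm outside, 60 mm high, walls and floor 5 mm thick (inside 26 x 78 mm, 55 mm deep); origin at the centre of its underside, z up, y along its 88 mm length. The board's width lies along it
- stand: fixed white drip stand, 260 mm long in y; origin on its underside, z up. Tray: top at z = 8 mm, x -105 to +65 mm. Splash wall along y: front face, looking to -x, at x = +20 mm; 14 mm thick; top at z = 158 mm; two low braces behind it. Ledge: grey bar along y, x -75 to -60 mm, 20 mm high above the tray. All of them run the full length, y -130 to +130 mm
- tray (a point): a point on the tray's top midway between ledge and wall (40 mm from each) and midway along the stand; axes as the stand's
- jar_a: bystander: open clear plastic jar, 80 mm across, 36 mm high; origin at the centre of its underside
- jar_b: bystander: another such jar; origin at the centre of its underside
- squeeze: bystander: upright white squeeze bottle with pointed nozzle, 62 mm across, 150 mm high; origin at the centre of its underside
Mind the look-alikes: they are no part of the job. There is more than one size of the part that bears board_mid; the job needs the middle-sized.

How it is judged (in metres and radians):
On the way, in this order (a step that is already met when the one before it is completed fails the run):
1. the board is lifted clear of the trough (z of board_foot in the frame of trough above 0.062 m and contact force between the fingers and board above 0.5 N), for 0.1 s.
2. the board's lower end is set down on the tray between the ledge and the wall while the gripper still holds the board (x of board_foot in the frame of stand between -0.06 and 0.02 m and z of board_foot in the frame of stand below 0.025 m and contact force between the fingers and board above 0.5 N), for 0.1 s.
At the end, for the whole second after the job is handed in: Board released and still, its lower end on the tray within the stand's length, that end's centre between the ledge and 30 mm inside it; leaning over the wall's top, 13 to 31 degrees from upright, its width parallel to the wall within 15 degrees (x of board_foot in the frame of stand between -0.062 and -0.03 m and y of board_foot in the frame of stand between -0.125 and 0.125 m and z of board_foot in the frame of stand below 0.02 m and x of board_top in the frame of stand above 0.01 m and angle between board_mid's own z axis and vertical between 0.22 and 0.55 rad and angle between the y axis of board_mid and the y axis of stand, either way round below 0.26 rad and contact force between board and stand above 0.3 N and linear speed of board below 0.02 m/s and angular speed of board below 0.1 rad/s); the robot touches nothing.
It fails at once if a jar or the squeeze bottle is pushed more than 30 mm or tipped (distance of any of jar_a, jar_b, squeeze from where it was at the start of the episode above 0.03 m or angle between any of squeeze, jar_a, jar_b's own z axis and vertical above 0.5 rad).
It also fails if it takes over 45 s, if anything falls off the work surface, if the arm or the gripper's body presses on something with over 40 N, if the wrist force passes 120 N, or if a joint passes its speed limit or range.

### The arm

A 6-joint arm with a two-finger parallel gripper is mounted at the origin on the work surface. World frame = base frame: x ahead of the robot, y to its left, z up, the work surface at z = 0. Lengths are in mm, angles in rad, forces in N, time in s.
With the tool pointing down it reaches from about 400 to 825 mm from the base axis. Payload 7 kg.
Tool frame: the origin (TCP) lies on the centre line of the jaws, within the pads' length; the fingertips stand 8 mm ahead of it and the grasp point (between the pads) lies 11 mm behind it; x points along the fingers, z is the direction in which the jaws open and shut, and the axes are right-handed (so a half turn about x gives the same grasp; the last joint's range is limited). The gripper opens to 88 mm and grips with 3 to 60 N. Pads are 19 mm wide; open, the fingers measure 130 mm over their backs; the gripper's body (78 mm by 193 mm) begins 47 mm behind the grasp point.
Start: joints at [0.288, 0.359, 0.012, 0, -1.224, -0.288], TCP at [674.978, -0.019, 234.561] pointing down, gripper open.
Joint ranges: [-3.07, 3.07], [-1.43, 2.12], [-1.02, 1.25], [-3.03, 1.67], [-3.05, -0], [-3.03, 3.03]. Speed limits (rad/s): [2.39, 2.39, 3.01, 3.14, 3.14, 3.14].

### API

Orientations are given as [roll, pitch, yaw] about the fixed x, y, z axes, in that order (R = Rz(yaw) Ry(pitch) Rx(roll)).
In Python, from cell import robot, capture, camera_model gives the robot as it stands. The module is installed in compiled form; this text tells all that it offers.
- The arm moves only by the tool jog_arm, never from a script. Its arguments are lists of equal length, an entry for each row: "slide": the shift along the tool's x, y, z in units of 100 mm (1.0 is 100 mm), a list of three; "rot": the turn, a rotation vector about the tool's x, y, z in units of pi rad (1.0 is pi rad), a list of three; "hand": the opening, from 0 (shut) to 1 (fully open). A call has exactly 10 rows; each row is the pose to reach, as a shift and turn from the pose commanded when the call began, along the tool's axes at that moment, turning the shorter way round; what a row does not reach only later rows make up. A row lasts 1/12 s, in which the tool goes at most 41.7 mm and 7.16 degrees, less where a joint would pass 70% of its speed; a pose out of reach is approached as far as the arm can. A call with a number of a shift or a turn outside -1 to 1 is refused whole. A call with a gripper value outside its range is refused whole. The fingers move at their own pace and stop on an object; "grip_force" is the grip in N (left out, the last holds). Time passes only in rows, so rows that repeat a pose let the fingers close, or fill a call up. It gives the time, the measured TCP pose, the force and the opening at its end, in the units of the state.
- robot.sense(): the state, without advancing time (a new reading comes with each control period).
- capture(name): name is "scene" or "side" or "wrist"; returns (picture, depth): 384x512x3 uint8, blue, green, red; 384x512 float32, mm along the optical axis (not along the pixel's ray), 0 where there is no reading.
- camera_model(name): a dict with "vfov" (degrees; the focal length in pixels is half the picture's height over the tangent of half this angle, whatever the lens; pixels are square), "cx", "cy" (the principal point, pixels), "dist" ([k1, k2, p1, p2, k3] as OpenCV has them; the pictures are not rectified), "extrinsics" (4x4, takes a point from camera to world coordinates). Camera axes: x right, y up, looking along -z (the intrinsics and any distortion apply to the point x, -y, -z); pixel columns grow to the right and rows downward; lengths in mm; the calibration is good to about 2 mm. A picture is of the moment at which its call begins: read the wrist's pose just before it. camera_model takes no time and is no camera call; for the wrist camera it gives the pose at the moment of the call.
- robot.job_done(): hands the job in, once; it reports no verdict.
The state is a dict: "time_s": time; "joint_pos": joint angles; "dq": joint speeds; "joint_efforts": joint torques, N m; "eef_pos": TCP position; "eef_rot": TCP orientation; "ft_force": force on the tool from outside, world axes, zero at the start; "torque": the same for the moment, N m; "width": finger opening in mm.
Only numpy, scipy, OpenCV 4.12 (cv2) and the standard library are available. Lean on these libraries where they do the work, as an engineer would, in place of code of your own. Each camera call takes 0.05 s, during which the arm holds its last target. There are 200 camera calls.

## Working session

There is one attempt and no reset: what is moved stays moved. The work goes in short steps, Python scripts to look and compute and a tool call to move; the robot and the scene stay as the last step left them, time stands still between calls to the robot, and variables do not carry over. Pictures are saved under pics/ and viewed, about 8 in all and at most 12, crops included, and the job is handed in when it is done.

Besides the shell and the picture viewer there is one more tool, called after ">>>" as name(argument=value, ...), one argument or row to a line, values as JSON. jog_arm: Moves the arm, as the interface text tells. Shifts and turns lie within -1 to 1; 1 stands for 100 mm of shift or pi rad of turn. Its arguments: {"type":"object","properties":{"slide":{"type":"array"},"rot":{"type":"array"},"hand":{"type":"array"},"grip_force":{"type":"number"}},"required":["slide","rot","hand"]}

```bash
mkdir -p pics; cat > h.py <<'E'
import numpy as np, cv2
from cell import robot, capture, camera_model
from scipy.spatial.transform import Rotation as R
def cloud(name, depth, cm=None):
    cm=cm or camera_model(name); h,w=depth.shape
    f=h/2/np.tan(np.radians(cm["vfov"])/2)
    K=np.array([[f,0,cm["cx"]],[0,f,cm["cy"]],[0,0,1.]])
    u,v=np.meshgrid(np.arange(w),np.arange(h))
    p=cv2.undistortPoints(np.stack([u,v],-1).reshape(-1,1,2).astype(float),K,np.array(cm["dist"],float)).reshape(h,w,2)
    T=np.array(cm["extrinsics"])
    c=np.stack([p[...,0]*depth,-p[...,1]*depth,-depth],-1)
    W=c@T[:3,:3].T+T[:3,3]; W[depth<=0]=np.nan
    return W
def tool():
    s=robot.sense(); return np.array(s["eef_pos"]),R.from_euler("xyz",s["eef_rot"]).as_matrix(),s
E
python3 - <<'E'
from h import *
for n in("scene","side"):
    im,d=capture(n); cv2.imwrite(f"pics/{n}0.png",im); np.save(f"{n}0.npy",d)
    cm=camera_model(n); print(n,cm["vfov"],cm["dist"],np.round(cm["extrinsics"],2).tolist(),(d>0).mean())
p,M,s=tool(); print(p,M.round(3).tolist(),s["ft_force"],s["width"],s["time_s"])
E
```

```text
scene 44.69455518412096 [-0.01404249  0.          0.          0.          0.        ] [[0.25, -0.74, 0.63, 1325.6], [0.97, 0.2, -0.15, -217.71], [-0.02, 0.65, 0.76, 1120.55], [0.0, 0.0, 0.0, 1.0]] 0.9960225423177084
side 54.19568214074842 [-0.0958764  0.         0.         0.         0.       ] [[0.9, 0.31, -0.3, 283.67], [-0.43, 0.67, -0.6, -531.2], [0.01, 0.67, 0.74, 753.55], [0.0, 0.0, 0.0, 1.0]] 0.9961140950520834
[ 6.74569179e+02 -4.53058379e-02  2.33723649e+02] [[-0.002, -0.0, -1.0], [-0.0, -1.0, 0.0], [-1.0, 0.0, 0.002]] [-0.53671558 -0.68677348  0.05346415] 88.1684284573634 0.1
```

View pics/scene0.png

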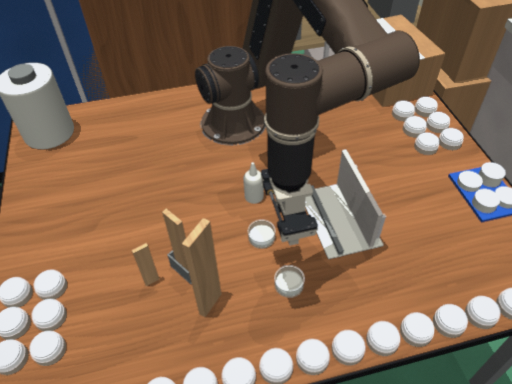

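View pics/side0.png

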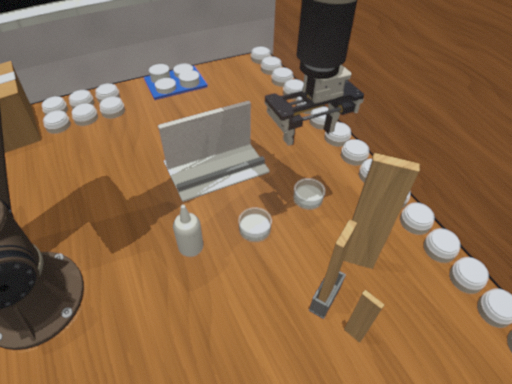

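Three boards could be confused:
- small board: scene (147,265), side (363,315)
- tall wide board: scene (203,268), side (380,210)
- board standing in the grey trough: scene (176,235), side (340,260). This is the middle size and my choice.

The stand is at scene (345,210), side (215,155), with its wall on the +y side. Next I'll measure from depth and check a close crop.

```bash
python3 - <<'E'
from h import *
cr=[]
for n,(x0,y0,w,h) in (("scene",(120,190,120,140)),("side",(290,140,140,210))):
    im=cv2.imread(f"pics/{n}0.png"); W=cloud(n,np.load(f"{n}0.npy")); np.save(f"{n}W.npy",W)
    c=cv2.resize(im[y0:y0+h,x0:x0+w],None,fx=560/h,fy=560/h,interpolation=cv2.INTER_CUBIC); cr.append(c)
cv2.imwrite("pics/crop.png",cv2.hconcat([c[:,:390] for c in cr]))
# combined cloud
P=np.vstack([np.load(n+"W.npy").reshape(-1,3) for n in("scene","side")]); P=P[np.isfinite(P).all(1)]
C=np.vstack([cv2.imread(f"pics/{n}0.png").reshape(-1,3)[np.isfinite(np.load(n+'W.npy').reshape(-1,3)).all(1)] for n in("scene","side")])
m=(P[:,2]>12)&(P[:,2]<380)&(P[:,0]>350)&(P[:,0]<1000)&(P[:,1]>-450)&(P[:,1]<450)
Q=P[m]
# heightmap 3mm top view
g=np.zeros((300,217)); ix=((1000-Q[:,0])/3).astype(int); iy=((450-Q[:,1])/3).astype(int)
H=np.zeros((217,300)); np.maximum.at(H,(np.clip(ix,0,216),np.clip(iy,0,299)),Q[:,2])
v=cv2.applyColorMap((H/380*255).astype(np.uint8),cv2.COLORMAP_JET); v[H==0]=0
cv2.imwrite("pics/top.png",cv2.resize(v,None,fx=2.6,fy=2.6,interpolation=cv2.INTER_NEAREST))
for n,u,vv in (("side",340,260),("side",348,228),("scene",176,212),("scene",203,222),("side",363,298),("side",185,212),("scene",261,228),("scene",290,270),("scene",350,160),("scene",375,230),("scene",330,235)):
    print(n,u,vv,np.load(n+"W.npy")[vv,u].round(0))
E
```

```text
side 340 260 [ 581. -278.  184.]
side 348 228 [ 597. -258.  245.]
scene 176 212 [ 374. -262.    3.]
scene 203 222 [ 688. -196.  321.]
side 363 298 [ 591. -347.  151.]
side 185 212 [372. -19. 137.]
scene 261 228 [509. -24.  13.]
scene 290 270 [673.  16.  16.]
scene 350 160 [442. 263. 158.]
scene 375 230 [655. 262.  92.]
scene 330 235 [594. 160.  25.]
```

View pics/crop.png

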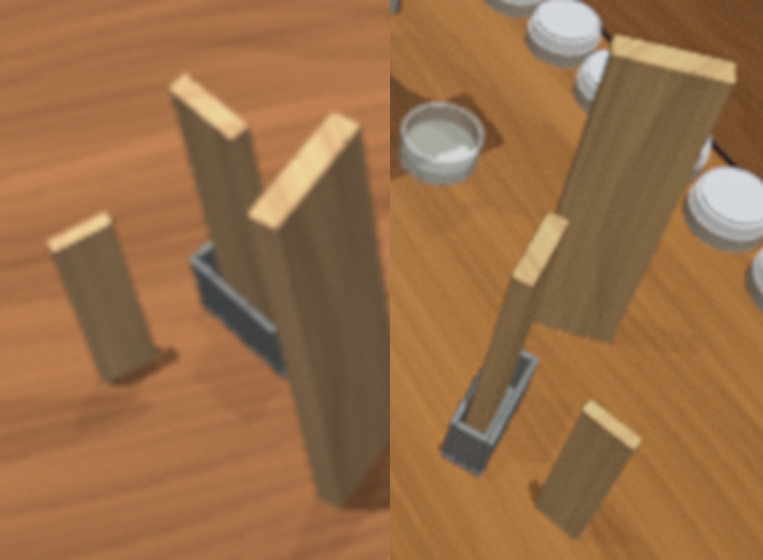

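View pics/top.png

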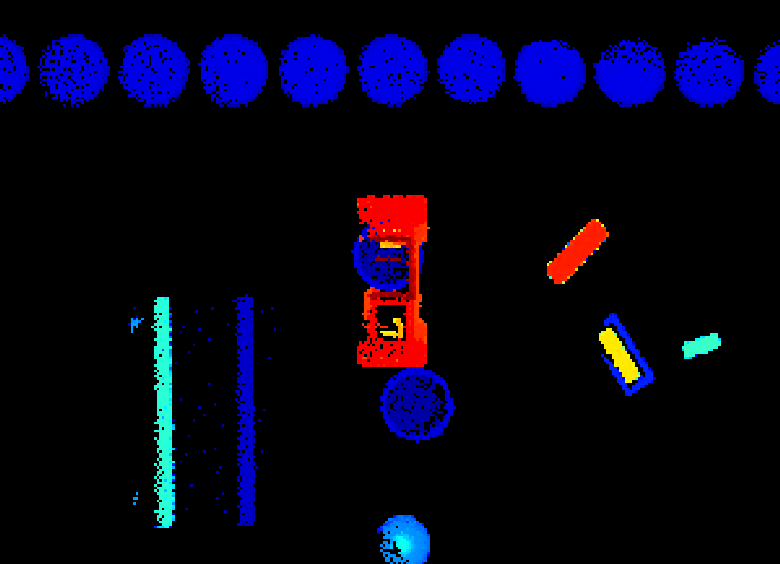

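The crop confirms it: the middle board stands in the grey trough, between the tall loose board and the small one. The top view shows the board's top, the trough, the stand's wall and ledge, the jars and the bottle all cleanly. Now I'll fit their poses.

```bash
python3 - <<'E'
from h import *
P=np.vstack([np.load(n+"W.npy").reshape(-1,3) for n in("scene","side")]); P=P[np.isfinite(P).all(1)]
def sel(x0,x1,y0,y1,z0,z1): 
    return P[(P[:,0]>x0)&(P[:,0]<x1)&(P[:,1]>y0)&(P[:,1]<y1)&(P[:,2]>z0)&(P[:,2]<z1)]
def rect(n,q):
    for w in("scene","side"):
        pass
    (c,s,a)=cv2.minAreaRect(q[:,:2].astype(np.float32)); print(n,len(q),np.round(c,1),np.round(s,1),round(a,1),"z",np.median(q[:,2]).round(1))
b=(545,655,-310,-235)
for w in("scene","side"):
    P0=P; Wn=np.load(w+"W.npy").reshape(-1,3); P=Wn[np.isfinite(Wn).all(1)]
    print(w); 
    z=sel(*b,150,400)[:,2]; print("zmax pct",np.percentile(z,[50,90,99]))
    rect("boardtop",sel(*b,235,256))
    rect("small",sel(575,625,-390,-330,140,200)); rect("tall",sel(660,760,-260,-170,300,400))
    rect("rim",sel(*b,55,64))
    for z0 in(75,110,150,190,220):
        q=sel(*b,z0,z0+15); 
        if len(q)>20: rect("board z%d"%z0,q)
    rect("wall",sel(380,680,245,280,150,164)); rect("ledge",sel(380,680,155,185,22,34)); rect("trayz",sel(420,620,190,240,2,15))
    rect("jarA",sel(640,760,-60,60,25,42)); rect("jarB",sel(480,590,-80,20,25,42)); rect("sq",sel(320,410,-50,30,30,110))
    P=P0
E
```

```text
scene
zmax pct [216.82196589 244.84785977 247.23074692]
boardtop 156 [ 592.  -263.1] [60.3 16.6] 33.6 z 243.9
small 149 [ 602.5 -358.5] [13.3 40.5] 17.3 z 158.7
tall 451 [ 711.7 -214.4] [22.6 82.8] 47.1 z 319.9
rim 92 [ 598.1 -274.5] [87.5 17.2] 29.7 z 59.0
board z75 32 [ 593.5 -270.3] [53.4  3.6] 31.5 z 82.0
board z110 36 [ 594.7 -269. ] [54.1  4.2] 32.4 z 119.1
board z150 38 [ 592.5 -270.7] [58.5  2.4] 31.5 z 156.4
board z190 56 [ 598.  -266.8] [58.7 12.8] 45.8 z 196.5
board z220 62 [ 595.5 -267.7] [59.8 14.6] 47.4 z 228.1
wall 419 [525.  261.2] [261.6  17.8] 1.2 z 156.7
ledge 359 [529.5 167. ] [256.7  17.4] 1.0 z 27.2
trayz 838 [520.2 215. ] [199.4  49.9] 0.0 z 7.4
jarA 191 [708.6   0.8] [77.5 79.1] 26.6 z 33.2
jarB 178 [535.6 -29.1] [77.4 81.4] 58.0 z 32.7
sq 421 [380.6 -14.6] [49.9 55.3] 6.2 z 82.1
side
zmax pct [228.89079108 245.62305995 246.6257756 ]
boardtop 302 [ 589.1 -263.3] [61.4 15.5] 32.4 z 244.9
small 280 [ 599.4 -359.1] [12.6 40.1] 19.5 z 159.1
tall 783 [ 708.3 -215.1] [23.7 81.1] 46.7 z 318.4
rim 229 [ 590.5 -265.5] [88.  36.7] 32.1 z 59.1
board z75 46 [ 588.5 -272.2] [56.2 14.7] 16.6 z 83.4
board z110 50 [ 590.  -271.1] [58.5 13.9] 18.1 z 116.9
board z150 52 [ 590.5 -270.7] [59.1 14.7] 17.4 z 157.5
board z190 66 [ 590.  -270.9] [59.6 14.2] 18.0 z 197.1
board z220 70 [ 591.2 -269.9] [62.  14.8] 17.9 z 227.7
wall 524 [523.4 262.8] [260.   19.6] 1.0 z 157.5
ledge 460 [525.4 167.6] [259.9  19.1] 1.4 z 27.2
trayz 759 [520.2 216.3] [ 46.8 199.4] 89.8 z 7.7
jarA 219 [704.8   2.3] [76.2 77.9] 10.5 z 32.3
jarB 261 [532.9 -30.4] [80.7 77.9] 66.3 z 32.9
sq 773 [369.9 -18.2] [50.7 60.9] 80.2 z 86.4
```

```bash
cat >> h.py <<'E'
def plan(pos,Rt):
    """slide/rot (tool units) from the present pose to pos, Rt"""
    p,M,s=tool()
    sl=M.T@(np.array(pos)-p)/100; ro=R.from_matrix(M.T@Rt).as_rotvec()/np.pi
    print("at",p.round(1),"rpy",np.round(s["eef_rot"],3),"w",round(s["width"],1),"F",np.round(s["ft_force"],1),"t",round(s["time_s"],2),"| slide",sl.round(3).tolist(),"rot",ro.round(4).tolist())
def down(az,tilt=0,lean=91.1):
    """tool down, jaw axis at azimuth az deg; tilt deg: tool tail leans towards azimuth lean"""
    a=np.radians(az); z=np.array([np.cos(a),np.sin(a),0]); x=np.array([0,0,-1.]); M=np.stack([x,np.cross(z,x),z],1)
    l=np.radians(lean); ax=np.array([-np.sin(l),np.cos(l),0])
    return R.from_rotvec(np.radians(tilt)*ax).as_matrix()@M
E
python3 - <<'E'
from h import *
plan([575,-100,300],down(122.5))
print(down(91.1,20).round(2).tolist())
# face plane of the board in trough
for w in("scene","side"):
    q=np.load(w+"W.npy").reshape(-1,3); q=q[np.isfinite(q).all(1)]
    n=np.array([-.537,.843,0]);wd=np.array([.843,.537,0]); r=q-[590.5,-263.2,0]; a=r@n; b=r@wd
    m=(abs(b)<27)&(abs(a)<20)&(q[:,2]>75)&(q[:,2]<235)
    A=np.c_[q[m,2]-150,b[m],np.ones(m.sum())]; print(w,m.sum(),np.linalg.lstsq(A,a[m],rcond=None)[0].round(4))
E
```

```text
at [674.6  -0.  233.7] rpy [ 0.107  1.569 -3.035] w 88.2 F [-0.5 -0.7  0.1] t 0.1 | slide [-0.661, 1.0, 0.997] rot [0.3194, 0.0004, -0.0003]
[[0.01, -1.0, -0.02], [-0.34, -0.02, 0.94], [-0.94, -0.0, -0.34]]
scene 393 [ 8.0000e-04  1.7900e-02 -7.3481e+00]
side 189 [ 2.5000e-03  4.2000e-03 -7.0769e+00]
```

>>> jog_arm(
  slide=[
    [-0.66, 1, 1],
    [-0.66, 1, 1],
    [-0.66, 1, 1],
    [-0.66, 1, 1],
    [-0.66, 1, 1],
    [-0.66, 1, 1],
    [-0.66, 1, 1],
    [-0.66, 1, 1],
    [-0.66, 1, 1],
    [-0.66, 1, 1],
  ],
  rot=[
    [0.319, 0, 0],
    [0.319, 0, 0],
    [0.319, 0, 0],
    [0.319, 0, 0],
    [0.319, 0, 0],
    [0.319, 0, 0],
    [0.319, 0, 0],
    [0.319, 0, 0],
    [0.319, 0, 0],
    [0.319, 0, 0],
  ],
  hand=[1, 1, 1, 1, 1, 1, 1, 1, 1, 1],
)

```text
time_s: 0.93
eef_pos: [574.8, -100.0, 300.3]
eef_rot: [0.813, 1.57, 2.957]
ft_force: [-0.2, -0.1, -0.5]
width: 88.0
```

```bash
python3 -c "
from h import *
plan([540,-200,300],down(122.5))"
```

```text
at [ 574.8 -100.   300.3] rpy [0.813 1.57  2.957] w 88.0 F [-0.2 -0.1 -0.5] t 0.93 | slide [0.003, 0.834, -0.652] rot [0.0016, 0.0001, -0.0001]
```

>>> jog_arm(
  slide=[
    [0, 0.834, -0.652],
    [0, 0.834, -0.652],
    [0, 0.834, -0.652],
    [0, 0.834, -0.652],
    [0, 0.834, -0.652],
    [0, 0.834, -0.652],
    [0, 0.834, -0.652],
    [0, 0.834, -0.652],
    [0, 0.834, -0.652],
    [0, 0.834, -0.652],
  ],
  rot=[
    [0, 0, 0],
    [0, 0, 0],
    [0, 0, 0],
    [0, 0, 0],
    [0, 0, 0],
    [0, 0, 0],
    [0, 0, 0],
    [0, 0, 0],
    [0, 0, 0],
    [0, 0, 0],
  ],
  hand=[1, 1, 1, 1, 1, 1, 1, 1, 1, 1],
)

```text
time_s: 1.77
eef_pos: [540.1, -199.2, 300.5]
eef_rot: [1.066, 1.571, -3.076]
ft_force: [-0.1, 0.5, -0.2]
width: 87.5
```

```bash
python3 -c "
from h import *
plan([590.5,-263.2,300],down(122.8))
plan([590.5,-263.2,206],down(122.8))"
```

```text
at [ 540.1 -199.2  300.5] rpy [ 1.066  1.571 -3.076] w 87.5 F [-0.1  0.5 -0.2] t 1.77 | slide [0.005, -0.079, -0.811] rot [-0.0008, 0.0, -0.0]
at [ 540.1 -199.2  300.5] rpy [ 1.066  1.571 -3.076] w 87.5 F [-0.1  0.5 -0.2] t 1.77 | slide [0.945, -0.079, -0.811] rot [-0.0008, 0.0, -0.0]
```

>>> jog_arm(
  slide=[
    [0, -0.08, -0.81],
    [0, -0.08, -0.81],
    [0, -0.08, -0.81],
    [0, -0.08, -0.81],
    [0.3, -0.08, -0.81],
    [0.6, -0.08, -0.81],
    [0.85, -0.08, -0.81],
    [0.94, -0.08, -0.81],
    [0.94, -0.08, -0.81],
    [0.94, -0.08, -0.81],
  ],
  rot=[
    [0, 0, 0],
    [0, 0, 0],
    [0, 0, 0],
    [0, 0, 0],
    [0, 0, 0],
    [0, 0, 0],
    [0, 0, 0],
    [0, 0, 0],
    [0, 0, 0],
    [0, 0, 0],
  ],
  hand=[1, 1, 1, 1, 1, 1, 1, 1, 1, 1],
)

```text
time_s: 2.6
eef_pos: [590.5, -263.6, 207.7]
eef_rot: [-3.078, 1.57, -0.937]
ft_force: [0.3, 1.0, -0.1]
width: 87.7
```

>>> jog_arm(
  slide=[
    [0, 0, 0],
    [0, 0, 0],
    [0, 0, 0],
    [0, 0, 0],
    [0, 0, 0],
    [0, 0, 0],
    [0, 0, 0],
    [0, 0, 0],
    [0, 0, 0],
    [0, 0, 0],
  ],
  rot=[
    [0, 0, 0],
    [0, 0, 0],
    [0, 0, 0],
    [0, 0, 0],
    [0, 0, 0],
    [0, 0, 0],
    [0, 0, 0],
    [0, 0, 0],
    [0, 0, 0],
    [0, 0, 0],
  ],
  hand=[0.6, 0.4, 0.25, 0, 0, 0, 0, 0, 0, 0],
  grip_force=25,
)

```text
time_s: 3.43
eef_pos: [590.1, -263.8, 206.5]
eef_rot: [0.571, 1.571, 2.711]
ft_force: [0.5, -0.8, 0.2]
width: 26.4
```

```bash
python3 - <<'E'
from h import *
plan([590.5,-263.2,300],down(122.5))
a,_=capture("scene"); b,_=capture("side")
cv2.imwrite("pics/grasp.png",cv2.hconcat([cv2.resize(a[150:330,100:280],(390,390)),cv2.resize(b[120:340,260:480],(390,390))]))
E
```

```text
at [ 590.1 -263.8  206.5] rpy [0.571 1.571 2.711] w 26.4 F [ 0.5 -0.8  0.2] t 3.43 | slide [-0.935, -0.006, 0.003] rot [0.0004, 0.0, -0.0]
```

View pics/grasp.png

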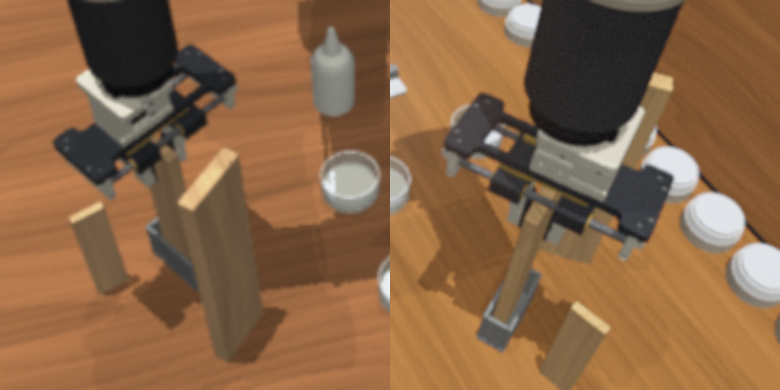

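The jaws straddle the middle board's top and are still closing (26 mm open). I'll finish closing, then lift slowly.

>>> jog_arm(
  slide=[
    [0, 0, 0],
    [0, 0, 0],
    [0, 0, 0],
    [0, 0, 0],
    [0, 0, 0],
    [0, 0, 0],
    [0, 0, 0],
    [0, 0, 0],
    [0, 0, 0],
    [0, 0, 0],
  ],
  rot=[
    [0, 0, 0],
    [0, 0, 0],
    [0, 0, 0],
    [0, 0, 0],
    [0, 0, 0],
    [0, 0, 0],
    [0, 0, 0],
    [0, 0, 0],
    [0, 0, 0],
    [0, 0, 0],
  ],
  hand=[0, 0, 0, 0, 0, 0, 0, 0, 0, 0],
  grip_force=25,
)

```text
time_s: 4.37
eef_pos: [590.1, -263.8, 206.5]
eef_rot: [0.504, 1.571, 2.644]
ft_force: [-0.2, 0.2, -0.9]
width: 14.9
```

>>> jog_arm(
  slide=[
    [-0.1, 0, 0],
    [-0.2, 0, 0],
    [-0.3, 0, 0],
    [-0.4, 0, 0],
    [-0.5, 0, 0],
    [-0.6, 0, 0],
    [-0.7, 0, 0],
    [-0.8, 0, 0],
    [-0.9, 0, 0],
    [-1.0, 0, 0],
  ],
  rot=[
    [0, 0, 0],
    [0, 0, 0],
    [0, 0, 0],
    [0, 0, 0],
    [0, 0, 0],
    [0, 0, 0],
    [0, 0, 0],
    [0, 0, 0],
    [0, 0, 0],
    [0, 0, 0],
  ],
  hand=[0, 0, 0, 0, 0, 0, 0, 0, 0, 0],
)

```text
time_s: 5.2
eef_pos: [590.1, -263.8, 307.6]
eef_rot: [-1.309, 1.571, 0.831]
ft_force: [0.7, 0.0, -1.1]
width: 14.8
```

```bash
python3 -c "
from h import *
plan([550,-190,310],down(122.5))
plan([530,-165,310],down(122.5))"
```

```text
at [ 590.1 -263.8  307.6] rpy [-1.309  1.571  0.831] w 14.8 F [ 0.7  0.  -1.1] t 5.2 | slide [-0.024, -0.059, 0.838] rot [0.0004, 0.0, 0.0]
at [ 590.1 -263.8  307.6] rpy [-1.309  1.571  0.831] w 14.8 F [ 0.7  0.  -1.1] t 5.2 | slide [-0.024, -0.025, 1.156] rot [0.0004, 0.0, 0.0]
```

>>> jog_arm(
  slide=[
    [0, 0, 0.1],
    [0, 0, 0.2],
    [0, 0, 0.3],
    [0, 0, 0.4],
    [0, 0, 0.5],
    [0, 0, 0.6],
    [0, 0, 0.7],
    [0, 0, 0.8],
    [0, 0, 0.9],
    [0, 0, 1.0],
  ],
  rot=[
    [0, 0, 0],
    [0, 0, 0],
    [0, 0, 0],
    [0.02, 0, 0],
    [0.05, 0, 0],
    [0.08, 0, 0],
    [0.11, 0, 0],
    [0.14, 0, 0],
    [0.16, 0, 0],
    [0.174, 0, 0],
  ],
  hand=[0, 0, 0, 0, 0, 0, 0, 0, 0, 0],
)

```text
time_s: 6.03
eef_pos: [535.1, -178.3, 306.0]
eef_rot: [1.251, 1.57, 2.841]
ft_force: [0.2, 0.0, -0.8]
width: 15.1
```

>>> jog_arm(
  slide=[
    [0, 0, 0.1],
    [0, 0, 0.2],
    [0, 0, 0.3],
    [0, 0, 0.4],
    [0, 0, 0.5],
    [0, 0, 0.6],
    [0, 0, 0.7],
    [0, 0, 0.8],
    [0, 0, 0.9],
    [0, 0, 1.0],
  ],
  rot=[
    [0, 0, 0],
    [0, 0, 0],
    [0, 0, 0],
    [0, 0, 0],
    [0, 0, 0],
    [0, 0, 0],
    [0, 0, 0],
    [0, 0, 0],
    [0, 0, 0],
    [0, 0, 0],
  ],
  hand=[0, 0, 0, 0, 0, 0, 0, 0, 0, 0],
)

```text
time_s: 6.87
eef_pos: [534.1, -78.6, 306.5]
eef_rot: [2.065, 1.571, -2.625]
ft_force: [0.1, -0.1, -1.0]
width: 14.7
```

>>> jog_arm(
  slide=[
    [0, 0, 0.1],
    [0, 0, 0.2],
    [0, 0, 0.3],
    [0, 0, 0.4],
    [0, 0, 0.5],
    [0, 0, 0.6],
    [0, 0, 0.7],
    [0, 0, 0.8],
    [0, 0, 0.9],
    [0, 0, 1.0],
  ],
  rot=[
    [0, 0, 0],
    [0, 0, 0],
    [0, 0, 0],
    [0, 0, 0],
    [0, 0, 0],
    [0, 0, 0],
    [0, 0, 0],
    [0, 0, 0],
    [0, 0, 0],
    [0, 0, 0],
  ],
  hand=[0, 0, 0, 0, 0, 0, 0, 0, 0, 0],
)

```text
time_s: 7.7
eef_pos: [531.9, 21.4, 306.6]
eef_rot: [-1.115, 1.571, 0.478]
ft_force: [0.3, 0.2, -0.9]
width: 14.9
```

```bash
python3 -c "
from h import *
plan([527,100,307.6],down(91.1))"
```

```text
at [531.9  21.4 306.6] rpy [-1.115  1.571  0.478] w 14.9 F [ 0.3  0.2 -0.9] t 7.7 | slide [-0.01, 0.032, 0.787] rot [0.0009, 0.0, 0.0]
```

```bash
cat >> h.py <<'E'
L=201.5
S0=np.array([525,235.,0]); YAW=np.radians(1.1)
ex=np.array([-np.sin(YAW),np.cos(YAW),0]); ey=np.array([-np.cos(YAW),-np.sin(YAW),0])  # stand x,y in world
def foot(p,M): 
    f=p+L*M[:,0]; return np.array([(f-S0)@ex,(f-S0)@ey,f[2]])
def goal(sx,z,tilt,sy=0):
    M=down(91.1,tilt); return S0+sx*ex+sy*ey+[0,0,z]-L*M[:,0],M
def status():
    p,M,s=tool(); print("foot(stand)",foot(p,M).round(1),"tilt",np.degrees(np.arccos(-M[2,0])).round(2),"F",np.round(s["ft_force"],1),"w",round(s["width"],1))
E
python3 -c "
from h import *
status()
plan(goal(-140,80,18)[0],goal(-140,80,18)[1])
print(goal(-46,70,18))"
```

```text
foot(stand) [-213.7   -2.8  105.1] tilt 0.0 F [ 0.3  0.2 -0.9] w 14.9
at [531.9  21.4 306.6] rpy [-1.115  1.571  0.478] w 14.9 F [ 0.3  0.2 -0.9] t 7.7 | slide [0.349, 0.024, 1.36] rot [0.0009, 0.1, 0.0002]
(array([524.68771666, 251.26392657, 261.63788803]), array([[ 5.93233595e-03, -9.99815712e-01, -1.82578527e-02],
       [-3.08960046e-01, -1.91974424e-02,  9.50881248e-01],
       [-9.51056516e-01,  5.53740984e-19, -3.09016994e-01]]))
```

>>> jog_arm(
  slide=[
    [0.03, 0.02, 0.1],
    [0.06, 0.02, 0.2],
    [0.09, 0.02, 0.3],
    [0.12, 0.02, 0.4],
    [0.15, 0.02, 0.5],
    [0.18, 0.02, 0.6],
    [0.2, 0.02, 0.7],
    [0.2, 0.02, 0.8],
    [0.2, 0.02, 0.9],
    [0.2, 0.02, 1.0],
  ],
  rot=[
    [0, 0.01, 0],
    [0, 0.02, 0],
    [0, 0.03, 0],
    [0, 0.04, 0],
    [0, 0.05, 0],
    [0, 0.06, 0],
    [0, 0.07, 0],
    [0, 0.08, 0],
    [0, 0.09, 0],
    [0, 0.1, 0],
  ],
  hand=[0, 0, 0, 0, 0, 0, 0, 0, 0, 0],
)

```text
time_s: 8.53
eef_pos: [527.7, 121.5, 286.6]
eef_rot: [-3.139, 1.255, -1.547]
ft_force: [0.2, 1.2, -0.4]
width: 15.0
```

```bash
python3 -c "
from h import *
status()
plan(*goal(-86,80,18))
plan(*goal(-46,70,18))"
```

```text
foot(stand) [-176.1   -0.8   95. ] tilt 18.08 F [ 0.2  1.2 -0.4] w 15.0
at [527.7 121.5 286.6] rpy [-3.139  1.255 -1.547] w 15.0 F [ 0.2  1.2 -0.4] t 8.53 | slide [-0.137, 0.002, 0.9] rot [0.0008, -0.0004, 0.0005]
at [527.7 121.5 286.6] rpy [-3.139  1.255 -1.547] w 15.0 F [ 0.2  1.2 -0.4] t 8.53 | slide [-0.166, 0.001, 1.312] rot [0.0008, -0.0004, 0.0005]
```

>>> jog_arm(
  slide=[
    [-0.02, 0, 0.1],
    [-0.04, 0, 0.2],
    [-0.06, 0, 0.3],
    [-0.08, 0, 0.4],
    [-0.1, 0, 0.5],
    [-0.12, 0, 0.6],
    [-0.13, 0, 0.7],
    [-0.14, 0, 0.8],
    [-0.14, 0, 0.9],
    [-0.14, 0, 0.9],
  ],
  rot=[
    [0, 0, 0],
    [0, 0, 0],
    [0, 0, 0],
    [0, 0, 0],
    [0, 0, 0],
    [0, 0, 0],
    [0, 0, 0],
    [0, 0, 0],
    [0, 0, 0],
    [0, 0, 0],
  ],
  hand=[0, 0, 0, 0, 0, 0, 0, 0, 0, 0],
)

```text
time_s: 9.37
eef_pos: [525.7, 211.9, 271.1]
eef_rot: [3.139, 1.256, -1.55]
ft_force: [0.0, 1.1, -1.2]
width: 15.1
```

```bash
python3 - <<'E'
from h import *
status(); plan(*goal(-46,70,18))
p,M,s=tool(); f=p+L*M[:,0]; print("foot world",f.round(1))
ims=[]
for n in("scene","side"):
    im,d=capture(n); W=cloud(n,d); np.save(n+"1.npy",W)
    q=(W-p)@M  # tool frame coords
    x0,y0=(270,120) if n=="scene" else (140,60)
    ims.append(cv2.resize(im[y0:y0+180,x0:x0+180],(390,390)))
    m=(abs(q[...,1])<45)&(abs(q[...,2])<14)&(q[...,0]>20)&(q[...,0]<225)&np.isfinite(W).all(-1)
    k=q[m]; 
    print(n,m.sum(),"x max",np.percentile(k[:,0],[50,98,100]).round(1))
    for a in range(30,210,30):
        r=k[(k[:,0]>a)&(k[:,0]<a+30)]
        if len(r)>10: print(a,len(r),"y",np.percentile(r[:,1],[2,98]).round(1),"z",np.percentile(r[:,2],[5,50,95]).round(1))
cv2.imwrite("pics/over.png",cv2.hconcat(ims))
E
```

```text
foot(stand) [-85.5  -0.3  79.4] tilt 18.02 F [ 0.   1.1 -1.2] w 15.1
at [525.7 211.9 271.1] rpy [ 3.139  1.256 -1.55 ] w 15.1 F [ 0.   1.1 -1.2] t 9.37 | slide [-0.032, 0.001, 0.404] rot [0.0012, -0.0001, 0.0002]
foot world [527.  149.5  79.4]
scene 945 x max [104.5 197.4 202.4]
30 175 y [-31.4  28.9] z [-11.5  -8.9   1.5]
60 166 y [-31.4  27. ] z [-11.7  -9.4   1.6]
90 152 y [-30.4  27.8] z [-11.8  -9.4   1.2]
120 152 y [-30.8  27.5] z [-11.5  -9.4   0.1]
150 144 y [-31.5  27.4] z [-12.   -9.3   1.4]
180 100 y [-31.3  28.7] z [-11.7  -8.7   1.3]
side 1679 x max [103.8 196.6 202.3]
30 310 y [-27.7  30.8] z [-10.6  -8.2  -4.3]
60 292 y [-27.6  30.6] z [-10.6  -8.3  -5.1]
90 282 y [-27.6  30.7] z [-10.9  -8.4  -5.6]
120 267 y [-27.4  30.6] z [-11.2  -8.5  -4.9]
150 255 y [-27.2  30.9] z [-11.3  -8.9  -5.8]
180 168 y [-28.   30.5] z [-11.4  -8.9  -5.6]
```

View pics/over.png

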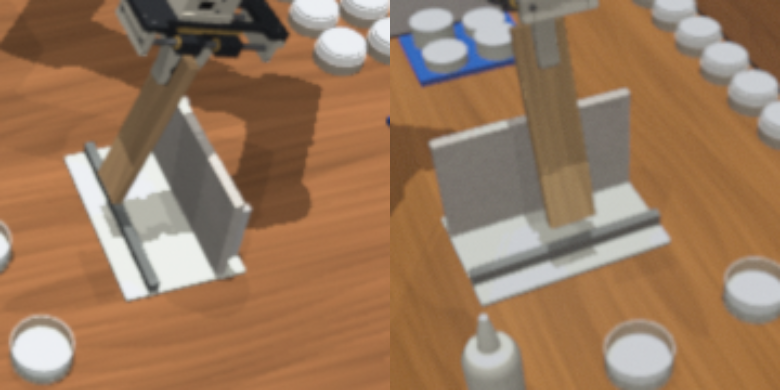

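>>> jog_arm(
  slide=[
    [-0.01, 0, 0.1],
    [-0.02, 0, 0.2],
    [-0.03, 0, 0.3],
    [-0.03, 0, 0.404],
    [-0.03, 0, 0.404],
    [0.08, 0, 0.44],
    [0.18, 0, 0.474],
    [0.28, 0, 0.507],
    [0.38, 0, 0.54],
    [0.443, 0, 0.56],
  ],
  rot=[
    [0, 0, 0],
    [0, 0, 0],
    [0, 0, 0],
    [0, 0, 0],
    [0, 0, 0],
    [0, 0, 0],
    [0, 0, 0],
    [0, 0, 0],
    [0, 0, 0],
    [0, 0, 0],
  ],
  hand=[0, 0, 0, 0, 0, 0, 0, 0, 0, 0],
)

```text
time_s: 10.3
eef_pos: [524.3, 249.0, 210.6]
eef_rot: [3.136, 1.255, -1.554]
ft_force: [0.3, -1.3, -0.8]
width: 14.6
```

```bash
python3 -c "
from h import *
status()
plan(*goal(-46,13,18))
plan(*goal(-46,10,18))"
```

```text
foot(stand) [-48.5   0.6  19.1] tilt 18.08 F [ 0.3 -1.3 -0.8] w 14.6
at [524.3 249.  210.6] rpy [ 3.136  1.255 -1.554] w 14.6 F [ 0.3 -1.3 -0.8] t 10.3 | slide [0.05, -0.004, 0.04] rot [0.0008, -0.0004, -0.0003]
at [524.3 249.  210.6] rpy [ 3.136  1.255 -1.554] w 14.6 F [ 0.3 -1.3 -0.8] t 10.3 | slide [0.078, -0.004, 0.049] rot [0.0008, -0.0004, -0.0003]
```

>>> jog_arm(
  slide=[
    [0.01, 0, 0.01],
    [0.02, 0, 0.015],
    [0.03, 0, 0.02],
    [0.04, 0, 0.022],
    [0.05, 0, 0.026],
    [0.06, 0, 0.03],
    [0.07, 0, 0.033],
    [0.08, 0, 0.036],
    [0.086, 0, 0.038],
    [0.086, 0, 0.038],
  ],
  rot=[
    [0, 0, 0],
    [0, 0, 0],
    [0, 0, 0],
    [0, 0, 0],
    [0, 0, 0],
    [0, 0, 0],
    [0, 0, 0],
    [0, 0, 0],
    [0, 0, 0],
    [0, 0, 0],
  ],
  hand=[0, 0, 0, 0, 0, 0, 0, 0, 0, 0],
)

```text
time_s: 11.13
eef_pos: [524.8, 250.7, 203.1]
eef_rot: [3.141, 1.256, -1.549]
ft_force: [-0.5, 0.6, -1.2]
width: 14.7
```

```bash
python3 -c "
from h import *
status()
plan(*goal(-48,10.5,20));plan(*goal(-48,10.5,22));plan(*goal(-48,10.8,23))"
```

```text
foot(stand) [-46.6  -0.2  11.5] tilt 18.01 F [-0.5  0.6 -1.2] w 14.7
at [524.8 250.7 203.1] rpy [ 3.141  1.256 -1.549] w 14.7 F [-0.5  0.6 -1.2] t 11.13 | slide [0.015, 0.001, 0.059] rot [0.0009, 0.0111, 0.0002]
at [524.8 250.7 203.1] rpy [ 3.141  1.256 -1.549] w 14.7 F [-0.5  0.6 -1.2] t 11.13 | slide [0.019, 0.001, 0.13] rot [0.0009, 0.0222, 0.0003]
at [524.8 250.7 203.1] rpy [ 3.141  1.256 -1.549] w 14.7 F [-0.5  0.6 -1.2] t 11.13 | slide [0.019, 0.0, 0.164] rot [0.0009, 0.0277, 0.0003]
```

>>> jog_arm(
  slide=[
    [0.003, 0, 0],
    [0.006, 0, 0],
    [0.01, 0, 0],
    [0.013, 0, 0],
    [0.016, 0, 0],
    [0.02, 0, 0],
    [0.02, 0, 0],
    [0.02, 0, 0],
    [0.02, 0, 0],
    [0.02, 0, 0],
  ],
  rot=[
    [0, 0, 0],
    [0, 0, 0],
    [0, 0, 0],
    [0, 0, 0],
    [0, 0, 0],
    [0, 0, 0],
    [0, 0, 0],
    [0, 0, 0],
    [0, 0, 0],
    [0, 0, 0],
  ],
  hand=[0, 0, 0, 0, 0, 0, 0, 0, 0, 0],
)

```text
time_s: 11.97
eef_pos: [525.0, 250.3, 201.8]
eef_rot: [-3.14, 1.257, -1.547]
ft_force: [-1.3, 2.1, 4.6]
width: 14.8
```

```bash
python3 -c "
from h import *
status()
plan(*goal(-48,9.5,21))"
```

```text
foot(stand) [-46.9  -0.6  10.1] tilt 17.98 F [-1.3  2.1  4.6] w 14.8
at [525.  250.3 201.8] rpy [-3.14   1.257 -1.547] w 14.8 F [-1.3  2.1  4.6] t 11.97 | slide [0.012, 0.003, 0.098] rot [0.0008, 0.0168, 0.0005]
```

```bash
python3 -c "
from h import *
plan(*goal(-47,10.3,20));plan(*goal(-47,10.4,21.))
plan(*goal(-47,10.5,22))"
```

```text
at [525.  250.3 201.8] rpy [-3.14   1.257 -1.547] w 14.8 F [-1.3  2.1  4.6] t 11.97 | slide [-0.0, 0.003, 0.07] rot [0.0008, 0.0112, 0.0005]
at [525.  250.3 201.8] rpy [-3.14   1.257 -1.547] w 14.8 F [-1.3  2.1  4.6] t 11.97 | slide [0.0, 0.003, 0.104] rot [0.0008, 0.0168, 0.0005]
at [525.  250.3 201.8] rpy [-3.14   1.257 -1.547] w 14.8 F [-1.3  2.1  4.6] t 11.97 | slide [0.001, 0.003, 0.139] rot [0.0008, 0.0223, 0.0005]
```

>>> jog_arm(
  slide=[
    [0, 0, 0.012],
    [0, 0, 0.023],
    [0, 0, 0.035],
    [0, 0, 0.047],
    [0, 0, 0.058],
    [0, 0, 0.07],
    [0, 0, 0.082],
    [0, 0, 0.094],
    [0, 0, 0.104],
    [0, 0, 0.104],
  ],
  rot=[
    [0, 0.002, 0],
    [0, 0.004, 0],
    [0, 0.006, 0],
    [0, 0.008, 0],
    [0, 0.01, 0],
    [0, 0.012, 0],
    [0, 0.013, 0],
    [0, 0.015, 0],
    [0, 0.017, 0],
    [0, 0.017, 0],
  ],
  hand=[0, 0, 0, 0, 0, 0, 0, 0, 0, 0],
)

```text
time_s: 12.8
eef_pos: [524.9, 260.8, 198.4]
eef_rot: [-3.14, 1.202, -1.546]
ft_force: [-1.4, 1.8, 6.9]
width: 15.1
```

```bash
python3 -c "
from h import *
status();plan(*goal(-47,10.4,22))"
```

```text
foot(stand) [-46.8  -0.7  10.4] tilt 21.1 F [-1.4  1.8  6.9] w 15.1
at [524.9 260.8 198.4] rpy [-3.14   1.202 -1.546] w 15.1 F [-1.4  1.8  6.9] t 12.8 | slide [0.001, 0.004, 0.03] rot [0.001, 0.005, 0.0006]
```

Still no push from the wall (about 0.8° to go). I'll tilt on in small steps until Fy shows contact.

>>> jog_arm(
  slide=[
    [0, 0, 0.006],
    [0, 0, 0.012],
    [0, 0, 0.018],
    [0, 0, 0.024],
    [0, 0, 0.03],
    [0, 0, 0.036],
    [0, 0, 0.042],
    [0, 0, 0.042],
    [0, 0, 0.042],
    [0, 0, 0.042],
  ],
  rot=[
    [0, 0.001, 0],
    [0, 0.002, 0],
    [0, 0.003, 0],
    [0, 0.004, 0],
    [0, 0.005, 0],
    [0, 0.006, 0],
    [0, 0.007, 0],
    [0, 0.007, 0],
    [0, 0.007, 0],
    [0, 0.007, 0],
  ],
  hand=[0, 0, 0, 0, 0, 0, 0, 0, 0, 0],
)

```text
time_s: 13.63
eef_pos: [524.8, 264.6, 197.0]
eef_rot: [-3.14, 1.181, -1.546]
ft_force: [-1.6, 3.2, 6.5]
width: 14.6
```

```bash
python3 - <<'E'
from h import *
status()
p,M,s=tool(); ims=[]
for n,(x0,y0) in (("scene",(270,110)),("side",(140,50))):
    im,d=capture(n); W=cloud(n,d); q=(W-p)@M
    ims.append(cv2.resize(im[y0:y0+180,x0:x0+180],(390,390)))
    m=(abs(q[...,1])<26)&(q[...,2]<-2)&(q[...,2]>-14)&(q[...,0]>20)&(q[...,0]<195)&np.isfinite(W).all(-1)
    k=q[m]; print(n,"face offset/slope in tool",np.polyfit(k[:,0]-100,k[:,2],1).round(4))
cv2.imwrite("pics/lean.png",cv2.hconcat(ims))
E
```

```text
foot(stand) [-46.9  -0.7  10.6] tilt 22.31 F [-1.6  3.2  6.5] w 14.6
scene face offset/slope in tool [-2.0000e-03 -9.4572e+00]
side face offset/slope in tool [-2.2000e-03 -7.8178e+00]
```

View pics/lean.png

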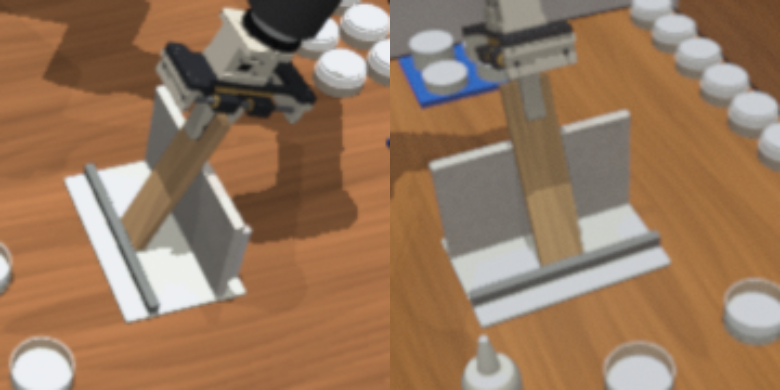

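```bash
python3 -c "
from h import *
plan(*goal(-51,10.6,22.3));plan(*goal(-51,10.7,23.5));plan(*goal(-51,10.7,24.5))"
```

```text
at [524.8 264.6 197. ] rpy [-3.14   1.181 -1.546] w 15.0 F [-1.7  3.7  6.1] t 13.73 | slide [0.016, 0.003, -0.039] rot [0.0009, -0.0, 0.0006]
at [524.8 264.6 197. ] rpy [-3.14   1.181 -1.546] w 15.0 F [-1.7  3.7  6.1] t 13.73 | slide [0.015, 0.003, 0.003] rot [0.0009, 0.0066, 0.0006]
at [524.8 264.6 197. ] rpy [-3.14   1.181 -1.546] w 15.0 F [-1.7  3.7  6.1] t 13.73 | slide [0.016, 0.003, 0.038] rot [0.0009, 0.0122, 0.0006]
```

>>> jog_arm(
  slide=[
    [0.004, 0, -0.01],
    [0.008, 0, -0.02],
    [0.012, 0, -0.03],
    [0.015, 0, -0.039],
    [0.015, 0, -0.03],
    [0.015, 0, -0.02],
    [0.015, 0, -0.01],
    [0.015, 0, 0.003],
    [0.015, 0, 0.003],
    [0.015, 0, 0.003],
  ],
  rot=[
    [0, 0, 0],
    [0, 0, 0],
    [0, 0, 0],
    [0, 0, 0],
    [0, 0.002, 0],
    [0, 0.004, 0],
    [0, 0.005, 0],
    [0, 0.007, 0],
    [0, 0.007, 0],
    [0, 0.007, 0],
  ],
  hand=[0, 0, 0, 0, 0, 0, 0, 0, 0, 0],
)

```text
time_s: 14.57
eef_pos: [525.2, 264.7, 195.5]
eef_rot: [-3.138, 1.16, -1.545]
ft_force: [0.6, 4.2, 6.4]
width: 15.2
```

```bash
python3 -c "
from h import *
status();plan(*goal(-51,10.7,24.3))"
```

```text
foot(stand) [-50.9  -1.3  10.8] tilt 23.56 F [0.6 4.2 6.4] w 15.2
at [525.2 264.7 195.5] rpy [-3.138  1.16  -1.545] w 15.2 F [0.6 4.2 6.4] t 14.57 | slide [0.001, 0.007, 0.025] rot [0.001, 0.0041, 0.0009]
```

>>> jog_arm(
  slide=[
    [0, 0, 0.006],
    [0, 0, 0.012],
    [0, 0, 0.018],
    [0, 0, 0.024],
    [0, 0, 0.03],
    [0, 0, 0.036],
    [0, 0, 0.042],
    [0, 0, 0.042],
    [0, 0, 0.042],
    [0, 0, 0.042],
  ],
  rot=[
    [0, 0.001, 0],
    [0, 0.002, 0],
    [0, 0.003, 0],
    [0, 0.004, 0],
    [0, 0.005, 0],
    [0, 0.006, 0],
    [0, 0.007, 0],
    [0, 0.007, 0],
    [0, 0.007, 0],
    [0, 0.007, 0],
  ],
  hand=[0, 0, 0, 0, 0, 0, 0, 0, 0, 0],
)

```text
time_s: 15.4
eef_pos: [525.0, 266.0, 194.8]
eef_rot: [-3.14, 1.134, -1.548]
ft_force: [1.9, -4.6, 11.6]
width: 15.3
```

```bash
python3 -c "
from h import *
status();plan(*goal(-51,10.7,25.5))"
```

```text
foot(stand) [-54.2  -0.9  12.2] tilt 25.02 F [ 1.9 -4.6 11.6] w 15.3
at [525.  266.  194.8] rpy [-3.14   1.134 -1.548] w 15.3 F [ 1.9 -4.6 11.6] t 15.4 | slide [0.0, 0.006, 0.053] rot [0.0005, 0.0026, 0.0005]
```

Wall contact is felt: Fy dropped by about 9 N. I'll ease off a little, then open partway.

>>> jog_arm(
  slide=[
    [0, 0, -0.008],
    [0, 0, -0.015],
    [0, 0, -0.015],
    [0, 0, -0.015],
    [0, 0, -0.015],
    [0, 0, -0.015],
    [0, 0, -0.015],
    [0, 0, -0.015],
    [0, 0, -0.015],
    [0, 0, -0.015],
  ],
  rot=[
    [0, -0.001, 0],
    [0, -0.003, 0],
    [0, -0.003, 0],
    [0, -0.003, 0],
    [0, -0.003, 0],
    [0, -0.003, 0],
    [0, -0.003, 0],
    [0, -0.003, 0],
    [0, -0.003, 0],
    [0, -0.003, 0],
  ],
  hand=[0, 0, 0, 0.19, 0.21, 0.24, 0.28, 0.32, 0.36, 0.4],
)

```text
time_s: 16.23
eef_pos: [524.4, 266.1, 193.9]
eef_rot: [3.141, 1.146, -1.549]
ft_force: [0.2, 0.1, -0.1]
width: 33.0
```

```bash
python3 - <<'E'
from h import *
status(); p,M,s=tool(); print(s["time_s"]); ims=[]
for n,(x0,y0) in (("scene",(270,110)),("side",(140,50))):
    im,d=capture(n); W=cloud(n,d); q=(W-p)@M
    ims.append(cv2.resize(im[y0:y0+180,x0:x0+180],(390,390)))
    m=(abs(q[...,1])<26)&(q[...,2]<3)&(q[...,2]>-20)&(q[...,0]>20)&(q[...,0]<190)&np.isfinite(W).all(-1)
    k=q[m]; print(n,"face slope/offset in tool",np.polyfit(k[:,0]+5,k[:,2],1).round(4))
cv2.imwrite("pics/open.png",cv2.hconcat(ims))
E
```

```text
foot(stand) [-51.9  -0.2  10.3] tilt 24.32 F [ 0.2  0.1 -0.1] w 33.0
16.2333
scene face slope/offset in tool [ 5.80000e-03 -1.01765e+01]
side face slope/offset in tool [ 1.5000e-03 -8.0313e+00]
```

View pics/open.png

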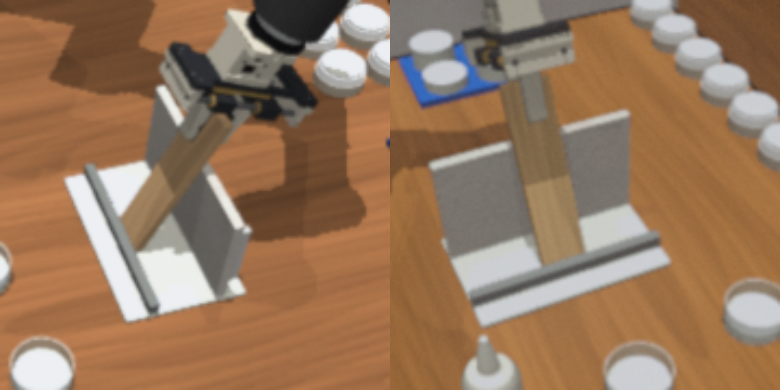

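The board is released and rests on the wall, with zero wrist force and clearance on both faces. Retracting along the tool axis.

>>> jog_arm(
  slide=[
    [-0.06, 0, 0],
    [-0.14, 0, 0],
    [-0.24, 0, 0],
    [-0.34, 0, 0],
    [-0.45, 0, 0],
    [-0.56, 0, 0],
    [-0.68, 0, 0],
    [-0.8, 0, 0],
    [-0.9, 0, 0],
    [-1.0, 0, 0],
  ],
  rot=[
    [0, 0, 0],
    [0, 0, 0],
    [0, 0, 0],
    [0, 0, 0],
    [0, 0, 0],
    [0, 0, 0],
    [0, 0, 0],
    [0, 0, 0],
    [0, 0, 0],
    [0, 0, 0],
  ],
  hand=[0.4, 0.4, 0.4, 0.4, 0.4, 0.4, 0.4, 0.4, 0.4, 0.4],
)

```text
time_s: 17.17
eef_pos: [523.6, 307.9, 286.5]
eef_rot: [-3.141, 1.147, -1.548]
ft_force: [-0.3, 0.8, -0.9]
width: 35.2
```

```bash
python3 - <<'E'
from h import *
p,M,s=tool(); print(p.round(1),np.round(s["ft_force"],1),s["time_s"]); ims=[]
for n,(x0,y0) in (("scene",(240,90)),("side",(120,50))):
    im,d=capture(n); W=cloud(n,d); r=W-S0; Q=np.stack([r@ex,r@ey,W[...,2]],-1)
    ims.append(cv2.resize(im[y0:y0+220,x0:x0+220],(390,390)))
    # board: brownish between tray and top
    a=Q[...,0]; z=Q[...,2]; c=-51+np.tan(np.radians(24))*(z-10)  # axis guess
    m=(abs(Q[...,1])<45)&(abs(a-c)<22)&(z>32)&(z<228)&np.isfinite(W).all(-1)&(im[...,2].astype(int)-im[...,0]>20)
    k=Q[m]; f=k[abs(k[:,1])<25]
    A=np.c_[f[:,2],f[:,1],np.ones(len(f))]; x=np.linalg.lstsq(A,f[:,0],rcond=None)[0]
    for _ in range(5):
        e=f[:,0]-A@x; w=abs(e)<2; x=np.linalg.lstsq(A[w],f[w,0],rcond=None)[0]
    th=np.arctan(x[0]); print(n,m.sum(),w.mean().round(2),"tilt",np.degrees(th).round(1),"width yaw",np.degrees(np.arctan(x[1])).round(1),
      "foot x",(x[0]*(8+7.5*np.sin(th))+x[2]+7.5/np.cos(th)).round(1),"y",np.percentile(k[:,1],[2,98]).round(1),"ztop",np.percentile(k[:,2],99).round(1))
cv2.imwrite("pics/final.png",cv2.hconcat(ims))
E
```

```text
[523.6 307.9 286.5] [-0.3  0.8 -0.9] 17.1667
scene 1199 0.73 tilt 24.1 width yaw -0.4 foot x -53.3 y [-32.1  27.4] ztop 227.0
side 1810 0.73 tilt 24.0 width yaw 0.0 foot x -51.4 y [-28.6  29.9] ztop 226.2
```

View pics/final.png

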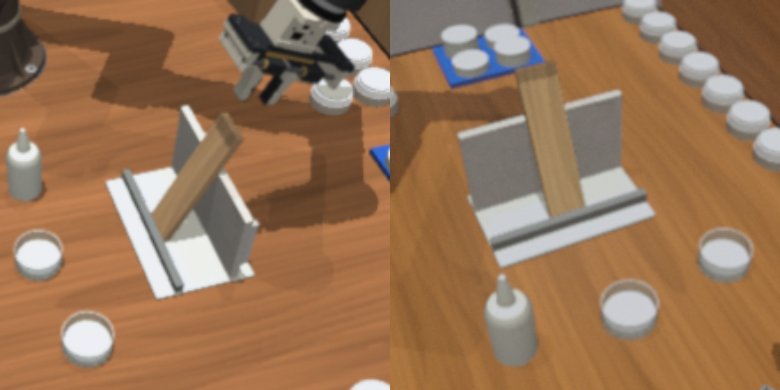

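The board leans squarely over the wall at 24°, with its foot at stand x ≈ -52 mm. The gripper is clear of it, and the jars and bottle haven't moved. Handing in.

```bash
python3 -c "
from cell import robot
print(robot.job_done())"
```

```text
the job is handed in; nothing more can be done
None
```

The middle board now leans against the splash wall, and I handed the job in at about 17 s of the 45 s allowed. I gripped it across its thickness, lifted it clear of the trough and carried it over the jars. I set its foot on the tray while still holding it (upward force rose by about 6 N). Then I tilted it until the wall pushed back (about 9 N), eased off, released it and backed the gripper away.

Last checks, from both cameras:
- **Lean:** 24.0–24.1° from upright, with its width parallel to the wall within 0.5°.
- **Foot:** centre at stand x between -51 and -53 mm, so within about 2 mm of the ledge, and mid-length on the stand.
- **Gripper and bystanders:** the gripper is clear of everything, and the jars and bottle look unmoved. I judged the bystanders by eye in the last picture and did not re-measure them.

The two cameras disagreed by about 2 mm on the foot position, which is within the calibration error. The wall was met at a slightly larger tilt than I had worked out from the images. No check failed, and the hand-in gave no verdict.

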